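# Gather ball feet in a tilting bin and scoop them out

## Robot

A 6-joint arm with a two-finger parallel gripper is mounted at the origin on the work surface. World frame = base frame: x ahead of the robot, y to its left, z up, the work surface at z = 0. Lengths are in mm, angles in rad, forces in N, time in s.
With the tool pointing down it reaches from about 300 to 775 mm from the base axis. Payload 14.6 kg.
Tool frame: the origin (TCP) lies on the centre line of the jaws, within the pads' length; the fingertips stand 19 mm ahead of it and the grasp point (between the pads) is the TCP (bot.tip_reach is the distance from the TCP to the fingertips, in mm); z points along the fingers, y is the line along which they close (so a half turn about z gives the same grasp; the last joint's range is limited). The gripper opens to 85 mm and grips with 20 to 120 N. Pads are 22 mm wide; open, the fingers measure 114 mm over their backs; the gripper's body (76 mm by 85 mm) begins 54 mm behind the grasp point. The pads swing forward as they close: fully open they stand 13 mm farther back than shut.
Start: joints at [-1.268, 0.3, 1.521, -0, 1.321, -0.067], TCP at [198.778, -512.813, 250.281] pointing down, gripper open.
Joint ranges: [-3.03, 3.03], [-0.79, 2.21], [0.23, 2.52], [-1.04, 4.18], [0, 3.07], [-2.55, 2.55]. Speed limits (rad/s): [2.22, 2.22, 2.57, 3.14, 3.14, 3.14].

## Interface

Orientations are given as a unit quaternion [w, x, y, z].
In Python, from rig import bot gives the robot as it stands. Calls block until the motion is done:
- bot.move_to(position, orientation): joint-space move of the TCP to a pose.
- bot.servo_line(position, attitude=None, speed=150, until_force=None): straight line of the TCP; attitude=None keeps the orientation; speed is the mean speed in mm/s. With until_force (N) it stops when the force on the tool has changed by that much, and returns True; else False.
- bot.move_joints(angles): joint-space move.
- bot.move_gripper(opening, grip_force=None): finger opening in mm; grip_force is the grip in N (None keeps the last); returns when the fingers have stopped.
- bot.dwell(seconds).
- bot.ik(position, orientation): joint angles nearest the present ones, or None.
- bot.read_state(): the state.
- bot.read_camera(name): name is "side" or "top" or "wrist"; returns a dict with "image" (384x512x3 uint8, blue, green, red), "depth" (384x512 float32, mm along the optical axis (not along the pixel's ray), 0 where there is no reading), "fovy" (degrees; the focal length in pixels is half the picture's height over the tangent of half this angle, whatever the lens; pixels are square), "cx", "cy" (the principal point, pixels), "eye" and "attitude" of the camera in the world; the wrist camera has in their place "mount" (4x4, takes a point from camera to tool coordinates, whose origin is the TCP and whose axes are the flange's). Camera axes: x right, y down, z forward; pixel columns grow to the right and rows downward; lengths in mm; the calibration is good to about 2 mm. A picture is of the moment at which its call begins: read the wrist's pose just before it.
A pose or a line that the arm cannot do raises bot.MotionError and nothing moves.
- bot.finish_job(): hands the job in; it is judged then, once.
The state is a dict: "clock": time; "joint_positions": joint angles; "qvel": joint speeds; "effort": joint torques, N m; "ee_pos": TCP position; "tool_rot": TCP orientation; "ft_force": force on the tool from outside, world axes, zero at the start; "moment": the same for the moment, N m; "grip_width": finger opening in mm; "grip_force": force on a finger pad.
Only numpy, scipy, OpenCV 4.12 (cv2) and the standard library are available. Lean on these libraries where they do the work, as an engineer would, in place of code of your own. Each camera call takes 0.05 s, during which the arm holds its last target. There are 200 camera calls.

## Task

Raise the wide end of the parts bin (it has a fin handle) until it is tipped up against its stop, so that the three brass ball feet roll down together into the narrow pocket. Then take the scoop, scoop the balls out of the pocket (never touching them with the fingers), empty them all into the square steel tray, and stand the scoop upright on the bench again. Do not shift the solder spool, the transformer or the screwdriver.

Things in the scene. Friction and masses are not known exactly. Their poses are not given: they have to be found in the camera images.
- stand: fixed dark steel stand carrying the tilting bin. Origin on the bench straight below the hinge; z up; hinge axis parallel to its x, 60 mm above the origin. Its -y points to the bin's narrow pocket end, +y to the wide end with the fin handle. Base 190 x 200 x 6 mm; two cheeks flank the pocket at the hinge: 44 mm long in y, outer faces at x = +-56 mm, tops 72 mm above the bench
- bin (a joint): tilt of the open grey plastic parts bin about the hinge, rad: 0 = level (as found), 0.44 = end stop, wide end raised, narrow end low. A stiff hinge (0.9 N m friction): it stays where it is left; lifting at the handle takes about 7 N. Bin frame = the stand's axes turned by this angle about x, origin on the hinge; floor top at z = -30 mm; walls 3 mm thick, 50 mm high
- bin_handle (a point): grip point on the fin handle that stands out from the wide end of the bin: a plate 12 mm thick (x) , 52 mm long in y (bin frame y 172 to 224 mm), 50 mm high (z -10 to +40 mm). The point is at bin frame (0, 203, 20) mm, mid-thickness, 20 mm below the fin's top. Axes as the bin's
- bin_pocket (a point): foot of the pocket's end wall on the floor, mid-width: bin frame (0, -50, -30) mm; axes as the bin's (+y up to the wide end, z normal to the floor). Inside widths: 78 mm from y = -50 to +30 mm (the pocket), widening evenly to 140 mm at y = +90, 140 mm from there to y = +170 mm. The end wall leans outward, to -y, 15 deg from the floor's normal
- scoop: flat aluminium hand scoop with upright black handle, standing on its flat underside. Origin at its underside; z up; -y points to the open lip. Pan 68 mm wide (64 inside), floor 1.2 mm thick from the lip at y = -33 mm to the back wall at y = +32 mm; side walls from 13 mm behind the lip (13.6 mm high, 27 mm high from y = +2 mm on), back wall 27 mm high. About 90 g
- scoop_grip (a point): grip point in the scoop's handle: an upright rubber-covered bar behind the back wall, 14 mm thick (x), 24 mm long in y (32 to 56 mm), from 10 to 110 mm above the underside. The point is at scoop frame (0, 44, 88) mm. Axes as the scoop's
- scoop_pan (a point): middle of the top of the scoop's pan floor: scoop frame (0, 0, 1.2) mm. Axes as the scoop's
- tray: loose square open steel tray, 126 x 126 mm outside, 40 mm high, walls and floor 3 mm. Origin at the centre of its underside; 0.4 kg
- ball1: one of three alike solid brass ball feet, 20 mm diameter, 33 g, lying apart in the wide part of the bin. Origin at its centre. It rolls once its support slopes by more than about 12 deg
- ball2: one of three alike solid brass ball feet, 20 mm diameter, 33 g, lying apart in the wide part of the bin. Origin at its centre. It rolls once its support slopes by more than about 12 deg
- ball3: one of three alike solid brass ball feet, 20 mm diameter, 33 g, lying apart in the wide part of the bin. Origin at its centre. It rolls once its support slopes by more than about 12 deg
- spool: solder spool standing on end, 44 mm wide, 40 mm tall; origin at its underside
- transformer: iron-core transformer, 100 x 70 x 56 mm; origin at its underside
- driver: screwdriver lying on the bench; origin at its underside near its middle
Not all that is in view belongs to the job. What is shaped like the scoop but purple is not meant.

How it is judged (in metres and radians):
On the way, in this order (a step that is already met when the one before it is completed fails the run):
1. the bin is tipped up to within 0.06 rad of its stop and all three balls have rolled down into the narrow pocket (value of joint bin above 0.38 rad and y of each of ball1, ball2, ball3 in the frame of bin_pocket below 0.08 m and z of each of ball1, ball2, ball3 in the frame of bin_pocket below 0.05 m), for 0.3 s.
2. at least one ball is carried in the scoop's pan, above the bin's walls (((x of ball1 in the frame of scoop_pan between -0.034 and 0.034 m and y of ball1 in the frame of scoop_pan between -0.036 and 0.033 m and z of ball1 in the frame of scoop_pan between 0 and 0.032 m) or (x of ball2 in the frame of scoop_pan between -0.034 and 0.034 m and y of ball2 in the frame of scoop_pan between -0.036 and 0.033 m and z of ball2 in the frame of scoop_pan between 0 and 0.032 m) or (x of ball3 in the frame of scoop_pan between -0.034 and 0.034 m and y of ball3 in the frame of scoop_pan between -0.036 and 0.033 m and z of ball3 in the frame of scoop_pan between 0 and 0.032 m)) and z of scoop_pan in the frame of bin_pocket above 0.05 m), for 0.1 s.
3. all three balls lie in the tray (x of ball1 in the frame of tray between -0.061 and 0.061 m and y of ball1 in the frame of tray between -0.061 and 0.061 m and z of ball1 in the frame of tray between 0 and 0.036 m and x of ball2 in the frame of tray between -0.061 and 0.061 m and y of ball2 in the frame of tray between -0.061 and 0.061 m and z of ball2 in the frame of tray between 0 and 0.036 m and x of ball3 in the frame of tray between -0.061 and 0.061 m and y of ball3 in the frame of tray between -0.061 and 0.061 m and z of ball3 in the frame of tray between 0 and 0.036 m), for 0.2 s.
At the end, for the whole second after the job is handed in: All three balls lie inside the upright tray (below its rim), slower than 0.05 m/s; the scoop stands on the bench on its flat underside (tilt under 0.15 rad, underside within 8 mm of the bench), not in the tray (over 80 mm from the tray's centre), at rest (under 0.02 m/s) (all of step 3 and linear speed of each of ball1, ball2, ball3 below 0.05 m/s and angle between scoop's own z axis and vertical below 0.15 rad and height (world z) of scoop below 0.008 m and horizontal distance between scoop and tray above 0.08 m and linear speed of scoop below 0.02 m/s and angle between tray's own z axis and vertical below 0.1 rad); the robot touches nothing.
It fails at once if a ball is touched by the fingers (over 0.3 N) (contact force between the fingers and ball1 above 0.3 N or contact force between the fingers and ball2 above 0.3 N or contact force between the fingers and ball3 above 0.3 N).
It fails at once if a bystander (solder spool, transformer, screwdriver) is moved by more than 40 mm (distance of any of spool, transformer, driver from where it was at the start of the episode above 0.04 m).
It also fails if it takes over 67 s, if anything falls off the work surface, if the arm or the gripper's body presses on something with over 40 N, if the wrist force passes 120 N, or if a joint passes its speed limit or range.

## Working session

There is one attempt and no reset: what is moved stays moved. The work goes in short steps, each a Python script; the robot and the scene stay as the last script left them, time stands still between calls to the robot, and variables do not carry over. Pictures are saved under pics/ and viewed, at most 10 in all, crops included, and the job is handed in when it is done.

```bash
mkdir -p pics; ls
python3 - <<'E'
from rig import bot
import cv2,numpy as np,pickle
d={}
for n in("side","top"):
    c=bot.read_camera(n); d[n]=c
    print(n,c["fovy"],c["cx"],c["cy"],c["eye"],c["attitude"])
    cv2.imwrite(f"pics/{n}0.png",cv2.resize(c["image"],(800,600),interpolation=cv2.INTER_CUBIC))
pickle.dump(d,open("c0.pkl","wb"))
E
```

```text
pics
side 50.93698396983145 260.5962044344024 187.41421638736207 [ 81.97424548 628.77704165 702.32311291] [ 0.12452472 -0.24280157  0.86291608 -0.42534319]
top 56.454538660586095 254.28192155949108 193.6036110495604 [451.40926722 -50.36931276 881.03577239] [-0.03673446  0.71345049 -0.69950057  0.01838288]
```

View pics/top0.png

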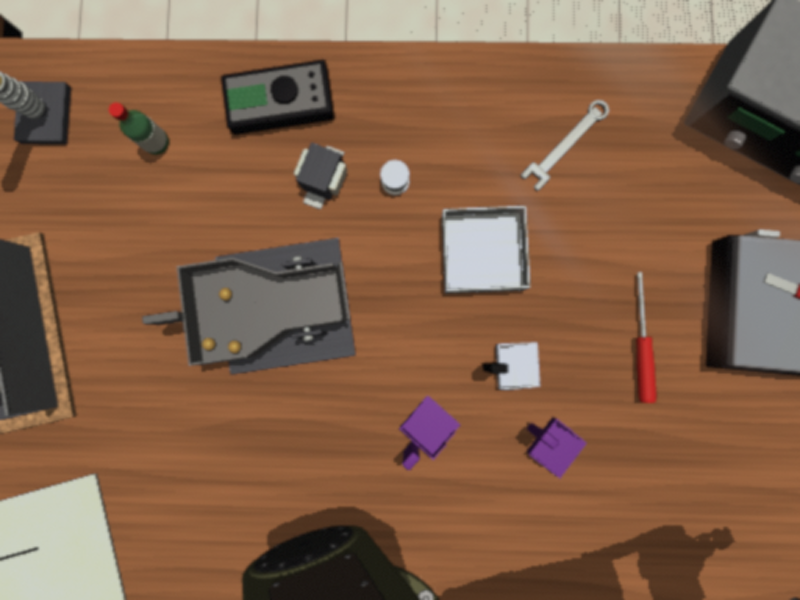

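View pics/side0.png

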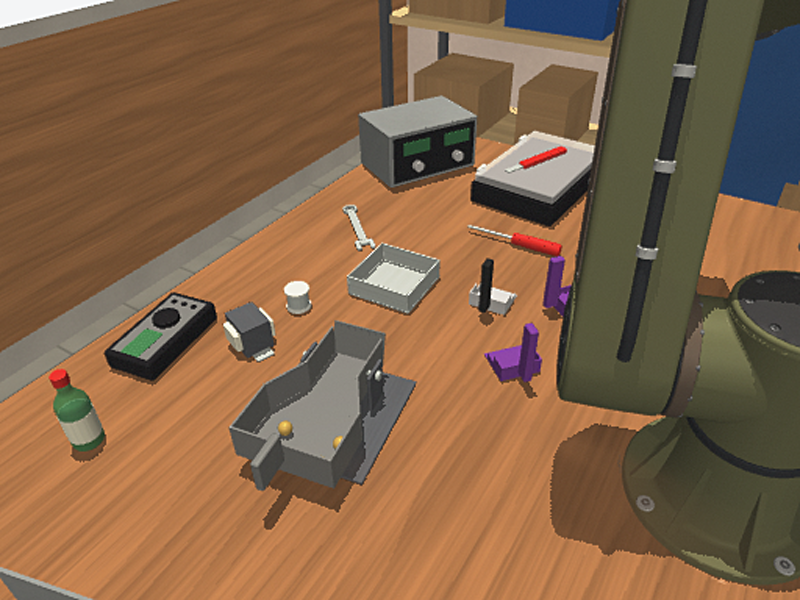

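The scoop meant is the white/silver pan with a black handle at (518,366) in the top view. The two purple ones at (430,430) and (556,445) are decoys. The bin's fin is at (162,319), its pocket end is on the right at about (345,300), and the tray is at (486,250). The balls are at (225,295), (208,344) and (234,347).

```bash
cat > h.py <<'E'
import numpy as np, cv2
from scipy.spatial.transform import Rotation as R
def rot(q): return R.from_quat([q[1],q[2],q[3],q[0]])
def quat(r): x=r.as_quat(); return [x[3],x[0],x[1],x[2]]
def cloud(c):
    h,w=c["depth"].shape; f=h/2/np.tan(np.radians(c["fovy"])/2)
    v,u=np.mgrid[:h,:w]; d=c["depth"].astype(float)
    P=np.stack([(u-c["cx"])/f*d,(v-c["cy"])/f*d,d],-1)
    return rot(c["attitude"]).apply(P.reshape(-1,3)).reshape(h,w,3)+np.array(c["eye"])
E
python3 - <<'E'
import pickle,cv2,numpy as np
from h import *
d=pickle.load(open("c0.pkl","rb"))
W={n:cloud(d[n]) for n in d}
T=W["top"]; S=W["side"]
print("eyeR",rot(d["top"]["attitude"]).as_matrix().round(2).tolist())
def px(x,y,n="top"):
    return W[n][int(y*.64),int(x*.64)].round(0)
for nm,x,y in [("bench",400,320),("fin",162,319),("scoop pan",520,366),("handle",490,367),("tray floor",486,250),("ball",225,295),("ball",208,344),("ball",234,347),("binfloor",300,300),("spool",395,170),("trafo",320,165),("base",330,255)]: print(nm,px(x,y))
for nm,x,y in [("bench",200,420),("fin",262,460),("handle",487,270),("fintop",265,445)]: print("side",nm,px(x,y,"side"))
for n in W:
  P=W[n].reshape(-1,3); I=d[n]["image"].reshape(-1,3).astype(int)
  def rect(nm,m):
    Q=P[m]
    r=cv2.minAreaRect(Q[:,:2].astype(np.float32)); print(n,nm,m.sum(),np.round(r[0],1),np.round(r[1],1),round(r[2],1),"z",np.percentile(Q[:,2],[5,50,95]).round(1),"mean",Q.mean(0).round(1))
  c0=px(490,367)[:2]; near=lambda c,r:(np.linalg.norm(P[:,:2]-c,axis=1)<r)
  sat=I.max(1)-I.min(1)
  rect("handle",near(c0,40)&(P[:,2]>40)&(sat<40))
  rect("scoop",near(px(520,366)[:2],60)&(P[:,2]>-5)&(P[:,2]<32)&(I.min(1)>130)&(sat<40))
  rect("fin",near(px(162,319)[:2],45)&(P[:,2]>88))
  rect("tray rim",near(px(486,250)[:2],100)&(P[:,2]>33)&(sat<40))
  rect("tray all",near(px(486,250)[:2],100)&(P[:,2]>8)&(sat<40))
  rect("binwall",near(px(262,305)[:2],160)&(P[:,2]>72)&(P[:,2]<88)&(sat<40))
t=d["top"]["image"]
a=cv2.resize(t[145:245,85:235],(800,534),interpolation=cv2.INTER_CUBIC)
b=cv2.resize(t[125:245,270:400],(640,591),interpolation=cv2.INTER_CUBIC)
cv2.imwrite("pics/binc.png",a);cv2.imwrite("pics/scoopc.png",b)
E
```

```text
eyeR [[0.02, -1.0, 0.08], [-1.0, -0.02, 0.03], [-0.03, -0.08, -1.0]]
bench [494. -32.  -1.]
fin [483. 307.  95.]
scoop pan [ 425. -219.   -2.]
handle [ 427. -159.   97.]
tray floor [ 606. -165.    2.]
ball [524. 231.  51.]
ball [449. 255.  49.]
ball [445. 217.  49.]
binfloor [519. 122.  31.]
spool [723. -18.  42.]
trafo [723.  95.  57.]
base [594.  82.   4.]
side bench [670. 263.  -0.]
side fin [479. 322.  99.]
side handle [ 421. -157.  104.]
side fintop [491. 303.  99.]
side handle 176 [ 424.  -168.5] [14.1 26. ] 2.0 z [ 45.5  80.1 109.1] mean [ 422.2 -163.7   79.6]
side scoop 149 [ 427.3 -214.4] [67.6 70.6] 3.5 z [-1.6  2.2 26.9] mean [ 425.8 -213.4    7. ]
side fin 215 [485.4 308.9] [12.8 51.7] 10.4 z [ 89.6  98.7 100.9] mean [483.2 311.2  97. ]
side tray rim 282 [ 604.4 -159.4] [127.7 130.9] 3.1 z [33.3 37.2 40.4] mean [ 602.3 -155.    37.1]
side tray all 1041 [ 604.3 -159.1] [128.2 131.6] 3.1 z [ 9.9 25.3 39.4] mean [ 603.7 -155.5   25.2]
side binwall 967 [505.5 190.5] [147.5 292. ] 9.2 z [72.7 78.2 82.5] mean [506.4 200.2  77.8]
top handle 102 [ 424.2 -170.9] [14.  24.1] 4.3 z [ 55.4 107.8 110.5] mean [ 424.9 -168.    97.5]
top scoop 694 [ 426.9 -215.8] [68.2 66. ] 2.2 z [-1.9  0.8 25.2] mean [ 426.2 -218.5    2.6]
top fin 140 [485.7 306.9] [12.  52.2] 10.1 z [ 92.4  98.6 101.2] mean [485.5 305.3  97.9]
top tray rim 307 [ 603.3 -160.7] [125.8 126. ] 2.9 z [34.  38.3 41.1] mean [ 604.2 -164.2   38.2]
top tray all 608 [ 603.3 -160.7] [126.  126.1] 3.1 z [11.2 33.1 40.7] mean [ 610.2 -168.4   29.7]
top binwall 621 [506.6 187.4] [146.1 286.1] 9.7 z [72.9 78.9 82. ] mean [506.1 186.7  78.3]
```

View pics/scoopc.png

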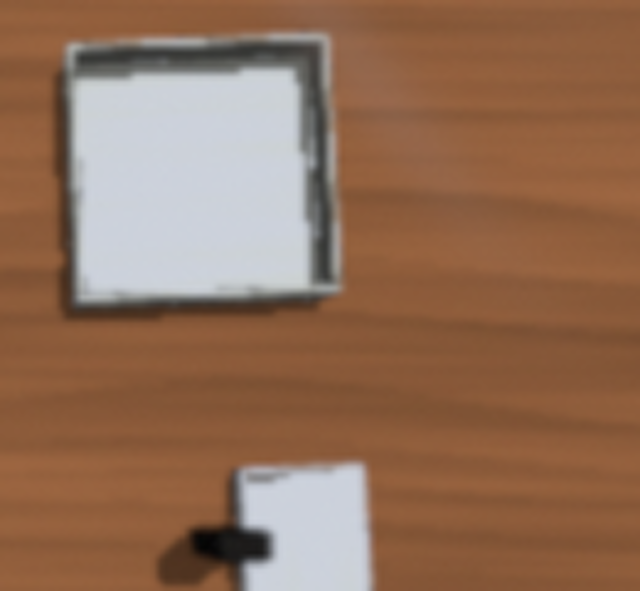

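View pics/binc.png

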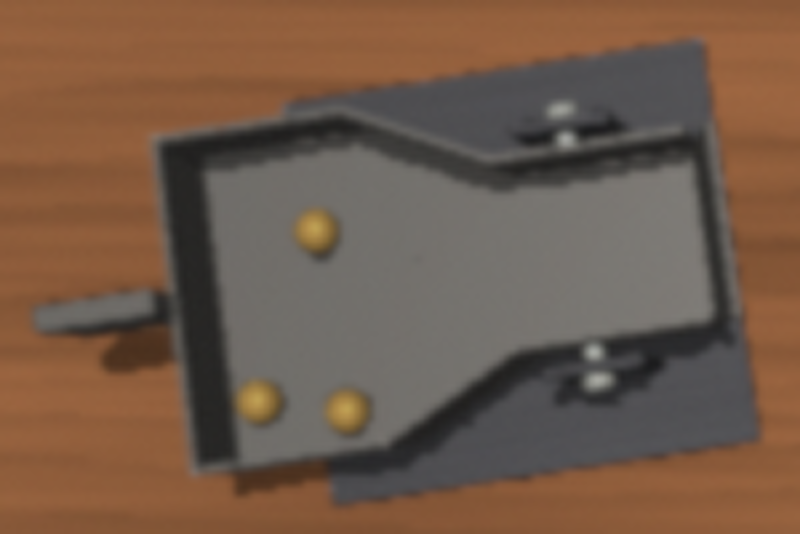

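The crop confirms the unpainted aluminium scoop, lip pointing right (world -y), with its black handle on the left. The tray is plain and square. In the bin crop, the three balls lie apart in the wide part, at (316,230), (258,402) and (347,410). Next I check reachability, then tip the bin.

```bash
cat >> h.py <<'E'
from rig import bot
H=np.array([519.8,112,60.]); PSI=np.radians(9.9)
def frame(psi,t): return R.from_euler('z',psi)*R.from_euler('x',t)
def tool(fr,s): return quat(fr*R.from_matrix(np.array([[0,s,0],[s,0,0],[0,0,-1.]])))
def fin(t,s,up=0): fr=frame(PSI,t); return H+fr.apply([0,203,20+up]), tool(fr,s)
GRIP=np.array([0,44,88.]); LIP=np.array([0,-33,0.])
def scoop(lip,psi,t,s):  # TCP pose putting the lip's underside at world point lip
    fr=frame(psi,t); return np.array(lip)+fr.apply(GRIP-LIP), tool(fr,s)
def binp(p,T=0.43): return H+frame(PSI,T).apply(p)
E
python3 - <<'E'
from h import *
st=bot.read_state(); print(st["clock"],rot(st["tool_rot"]).as_matrix().round(2).tolist())
D=np.radians
for s in (1,-1):
  for nm,p in [("fin0",fin(0,s)),("finup",fin(0,s,70)),("fin44",fin(.44,s)),("fin44up",fin(.44,s,70)),
   ("grip",scoop([428.5,-248,0],D(3),0,s)),("pock",scoop(binp([0,-49,-29]),PSI,.44,s)),("pock up",scoop(binp([0,-62,20]),PSI,-.2,s)),("carry",scoop(binp([0,-62,100]),PSI,-.4,s)),("tray0",scoop([603,-130,120],0,-.3,s)),("pour",scoop([603,-135,50],0,.7,s))]:
    q=bot.ik(*p); print(s,nm,None if q is None else np.round(q,2))
E
```

```text
0.1 [[0.93, 0.36, -0.0], [0.36, -0.93, 0.0], [0.0, -0.0, -1.0]]
1 fin0 [ 0.51  0.55  1.59 -0.    1.    0.34]
1 finup [ 0.51  0.46  1.55 -0.    1.13  0.34]
1 fin44 [ 0.29  0.39  1.66  0.5   1.09 -0.12]
1 fin44up [ 0.24  0.31  1.62  0.47  1.23 -0.1 ]
1 grip [-0.46  0.32  1.93 -0.    0.9  -0.52]
1 pock [-0.04  0.44  1.7   0.47  1.15 -0.44]
1 pock up [ 0.28  0.42  1.68 -0.23  1.07  0.22]
1 carry [ 0.32  0.38  1.64 -0.42  1.22  0.32]
1 tray0 [-0.    0.49  1.45 -0.32  1.22  0.11]
1 pour [-0.49  0.68  1.29  0.61  1.55 -0.62]
-1 fin0 None
-1 finup None
-1 fin44 None
-1 fin44up None
-1 grip None
-1 pock None
-1 pock up None
-1 carry None
-1 tray0 None
-1 pour [-0.49  0.68  1.29  0.61  1.55  2.52]
```

Run:
```python
from h import *
bot.move_to(*fin(0,1,75)); print(bot.read_state()["clock"])
p,q=fin(0,1); bot.servo_line(p,q,speed=150)
bot.move_gripper(4,40); s=bot.read_state(); print(s["clock"],s["grip_width"],s["grip_force"])
for t in np.linspace(0,.44,7)[1:]:
    p,q=fin(t,1); r=bot.servo_line(p,q,speed=45 if t<.3 else 60, until_force=None if t<.4 else 25)
    s=bot.read_state(); print(round(t,3),r,s["clock"],np.round(s["ft_force"],1),np.round(s["ee_pos"]-p,1),s["grip_width"])
c=bot.read_camera("top")
import pickle; pickle.dump(c,open("c1.pkl","wb"))
cv2.imwrite("pics/tip.png",cv2.resize(c["image"][135:255,85:245],(800,600),interpolation=cv2.INTER_CUBIC))
W=cloud(c)
P=W.reshape(-1,3); L=frame(PSI,0).inv().apply(P-H)
m=(abs(L[:,0])<30)&(L[:,1]>0)&(L[:,1]<60)&(L[:,2]<30)
print("floor slope",np.arctan(np.polyfit(L[m,1],L[m,2],1)[0]))
```

```text
3.175
4.4833 11.341837852864243 40.76964497566223
0.073 False 4.9667 [-0.9  0.5  2. ] [0.  0.  0.2] 11.589433321310384
0.147 False 5.45 [-1.3  1.   3.2] [0.  0.  0.1] 11.402379704742698
0.22 False 5.9333 [-1.2  0.8  3.1] [0.  0.  0.1] 11.484516275442385
0.293 False 6.4167 [-0.5  0.1  3.7] [ 0.  -0.   0.1] 11.35079050231944
0.367 False 6.8167 [-1.2  1.   3.9] [ 0.  -0.   0.1] 11.429831886187534
0.44 False 7.2167 [-1.2  1.   3.6] [0. 0. 0.] 11.404236063145452
floor slope 0.44001600093309695
```

View pics/tip.png

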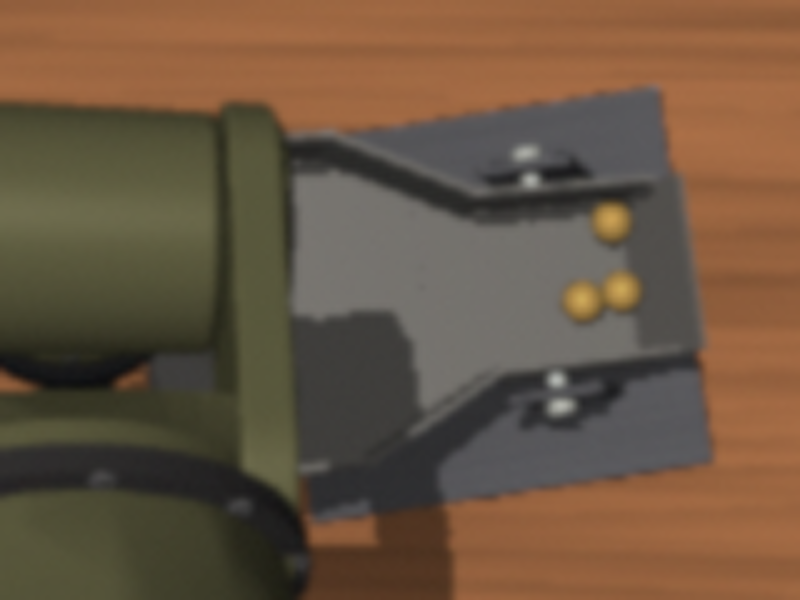

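The bin is at its stop (floor slope 0.44). The balls are in the pocket at (611,222), (620,291) and (581,300). Now I release the fin, measure the balls in the bin frame, and pick up the scoop.

```bash
cat >> h.py <<'E'
def balls(c,T=0.44):
    I=cv2.cvtColor(c["image"],cv2.COLOR_BGR2HSV).astype(int); W=cloud(c)
    L=frame(PSI,T).inv().apply(W.reshape(-1,3)-H)-[0,-50,-30]
    m=((abs(L[:,0])<42)&(L[:,1]>-20)&(L[:,1]<110)&(L[:,2]>4)&(L[:,2]<40)).reshape(384,512)&(I[...,0]>12)&(I[...,0]<28)&(I[...,1]>110)
    Q=L[m.ravel()]; return Q[Q[:,2]>14] if len(Q) else Q, m
E
python3 - <<'E'
from h import *
bot.move_gripper(60)
p,q=fin(.44,1,75); bot.servo_line(p,q,speed=250)
g,qg=scoop([428.5,-248,0],np.radians(3),0,1)
bot.move_to(g+[0,0,110],qg)
c=bot.read_camera("top"); Q,m=balls(c)
n,l,st,ce=cv2.connectedComponentsWithStats(m.astype(np.uint8)); W=cloud(c)
L=frame(PSI,.44).inv().apply(W.reshape(-1,3)-H).reshape(384,512,3)-[0,-50,-30]
for i in range(1,n):
    if st[i,4]>8: print(st[i,4],ce[i].round(1),"top ball (pocket frame)",L[l==i].mean(0).round(1),L[l==i].min(0).round(1),L[l==i].max(0).round(1))
P=L.reshape(-1,3); k=(abs(P[:,0])<30)&(P[:,1]>45)&(P[:,1]<110); print("floor z,med",np.median(P[k,2]))
P0=W.reshape(-1,3);I=c["image"].reshape(-1,3).astype(int)
bot.servo_line(g+[0,0,3],qg,speed=120); bot.move_gripper(5,70)
s=bot.read_state(); print(s["clock"],s["grip_width"],s["grip_force"])
cv2.imwrite("pics/p2.png",np.vstack([cv2.resize(c["image"][150:240,150:245],(500,474),interpolation=cv2.INTER_CUBIC)]))
E
```

```text
48 [207.  178.8] top ball (pocket frame) [26.7  9.9 15.9] [18.6  1.8  9.2] [36.4 17.2 21.1]
90 [205.  193.9] top ball (pocket frame) [-9.1 20.  15.7] [-18.    2.2   8.6] [-0.  36.9 21.2]
floor z,med -0.8408920058559399
11.4083 13.37045554574811 68.46457958221436
```

View pics/p2.png

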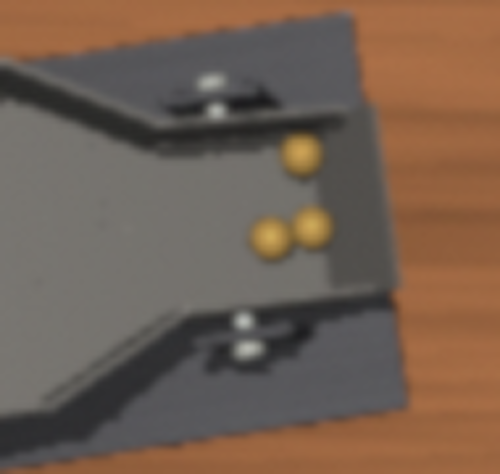

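Balls in the pocket frame are about (+27, 8), (-8, 8) and (-10, 27). Next I lift the scoop, measure it in the hand, and check the bin's lateral position.

```bash
sed -i 's/GRIP=np.array(\[0,44,88.\])/GRIP=np.array([0,44,91.])/' h.py
python3 - <<'E'
from h import *
import pickle
s=bot.read_state(); p0=np.array(s["ee_pos"])
bot.servo_line(p0+[0,0,140],speed=200)
s=bot.read_state(); p=np.array(s["ee_pos"]); fr=frame(np.radians(3),0)
for n in("top","side"):
    c=bot.read_camera(n); P=cloud(c).reshape(-1,3); I=c["image"].reshape(-1,3).astype(int)
    L=fr.inv().apply(P-p)+GRIP
    m=(abs(L[:,0])<50)&(L[:,1]>-50)&(L[:,1]<34)&(L[:,2]>-15)&(L[:,2]<40)&(I.max(1)-I.min(1)<40)
    Q=L[m]; r=cv2.minAreaRect(Q[:,:2].astype(np.float32))
    fl=Q[(abs(Q[:,0])<25)&(Q[:,1]<0)&(Q[:,1]>-28)]
    print(n,m.sum(),"rect",np.round(r[0],1),np.round(r[1],1),r[2],"min",Q.min(0).round(1),"max",Q.max(0).round(1),"floor",np.polyfit(fl[:,1],fl[:,2],1).round(3) if len(fl)>5 else None, np.percentile(Q[:,1],1))
    if n=="side": cv2.imwrite("pics/held.png",cv2.resize(c["image"][100:250,230:430],(800,600)))
L=frame(PSI,.44).inv().apply(cloud(pickle.load(open("c1.pkl","rb"))).reshape(-1,3)-H)-[0,-50,-30]
k=(abs(L[:,2]-50)<3)&(L[:,1]>-5)&(L[:,1]<75)
for sg in(1,-1):
    q=L[k&(sg*L[:,0]>30)&(sg*L[:,0]<50)]; print("wall",sg,len(q),np.polyfit(q[:,1],q[:,0],1).round(3),np.percentile(q[:,0],[5,50,95]).round(1))
k=(abs(L[:,0])<30)&(L[:,2]>15)&(L[:,2]<48)&(L[:,1]<2)&(L[:,1]>-25); q=L[k]; print("endwall y=a*z+b (expect -.268,0)",len(q),np.polyfit(q[:,2],q[:,1],1).round(3))
print(bot.read_state()["clock"])
E
```

```text
Traceback (most recent call last):
ValueError: zero-size array to reduction operation minimum which has no identity
```

Run:
```python
from h import *
import pickle
s=bot.read_state(); p=np.array(s["ee_pos"]); fr=frame(np.radians(3),0); print(p,s["grip_width"],s["grip_force"],rot(s["tool_rot"]).as_matrix().round(2).tolist())
cs={n:bot.read_camera(n) for n in("top","side")}
cv2.imwrite("pics/held.png",np.hstack([cv2.resize(cs["side"]["image"],(400,300)),cv2.resize(cs["top"]["image"],(400,300))]))
pickle.dump(cs,open("c2.pkl","wb"))
for n,c in cs.items():
    P=cloud(c).reshape(-1,3); I=c["image"].reshape(-1,3).astype(int)
    L=fr.inv().apply(P-p)+GRIP
    m=(abs(L[:,0])<50)&(L[:,1]>-50)&(L[:,1]<34)&(L[:,2]>-15)&(L[:,2]<40)&(I.max(1)-I.min(1)<40)
    Q=L[m]; print(n,len(Q))
    if len(Q)<10: continue
    r=cv2.minAreaRect(Q[:,:2].astype(np.float32))
    fl=Q[(abs(Q[:,0])<25)&(Q[:,1]<0)&(Q[:,1]>-28)]
    print("rect",np.round(r[0],1),np.round(r[1],1),r[2],"min",Q.min(0).round(1),"max",Q.max(0).round(1),"floor",np.polyfit(fl[:,1],fl[:,2],1).round(3) if len(fl)>5 else None)
L=frame(PSI,.44).inv().apply(cloud(pickle.load(open("c1.pkl","rb"))).reshape(-1,3)-H)-[0,-50,-30]
k=(abs(L[:,2]-50)<3)&(L[:,1]>-5)&(L[:,1]<75)
for sg in(1,-1):
    q=L[k&(sg*L[:,0]>30)&(sg*L[:,0]<50)]; print("wall",sg,len(q),np.polyfit(q[:,1],q[:,0],1).round(3),np.percentile(q[:,0],[5,50,95]).round(1))
k=(abs(L[:,0])<30)&(L[:,2]>15)&(L[:,2]<48)&(L[:,1]<2)&(L[:,1]>-25); q=L[k]; print("endwall (expect -.268,0)",len(q),np.polyfit(q[:,2],q[:,1],1).round(3))
print(s["clock"])
```

```text
[ 424.20756382 -170.98236025  229.97001971] 13.167513118841207 68.07227969169617 [[-0.05, 1.0, -0.0], [1.0, 0.05, 0.0], [0.0, -0.0, -1.0]]
top 0
side 274
rect [-0.2 -0.1] [69.  68.2] 0.014378509484231472 min [-34.7 -34.2  -2.4] max [34.3 34.  27.2] floor [0.013 0.165]
wall 1 48 [6.0000e-03 4.0069e+01] [38.8 40.3 41.7]
wall -1 43 [  0.    -40.513] [-42.  -40.4 -39.1]
endwall (expect -.268,0) 203 [-0.271  0.037]
12.3083
```

View pics/held.png

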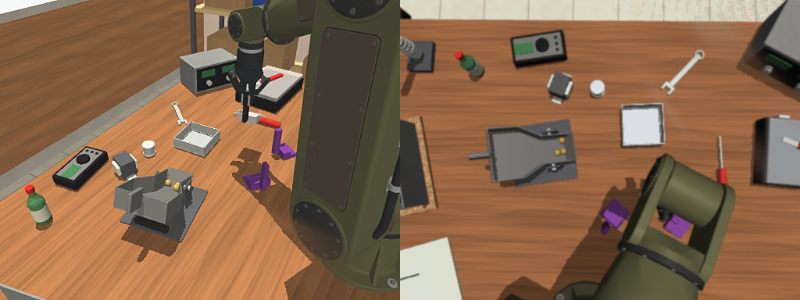

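Side view (left half): the scoop hangs level in the gripper near (250,117), and it measures within 1 mm of the model. The bin model also fits within 1 mm. Next I scoop, sliding down the floor to the end wall.

```bash
cat >> h.py <<'E'
def pk(x,y,z,th=0,T=0.44):  # lip at pocket-frame point, scoop turned lip-up by th (deg) relative to the bin floor
    return scoop(binp(np.array([x,y-50,z-30]),T),PSI,T-np.radians(th),1)
def say(*a):
    s=bot.read_state(); print(*a,round(s["clock"],2),np.round(s["ft_force"],1),s["grip_width"].__round__(1))
E
python3 - <<'E'
from h import *
X=3.5
bot.move_to(*pk(X,52,75,-1.5)); say("above")
s0=bot.read_state()["ft_force"]
p,q=pk(X,52,-4,-1.5)
r=bot.servo_line(pk(X,52,12,-1.5)[0],q,speed=120); r=bot.servo_line(p,q,speed=25,until_force=4); 
e=np.array(bot.read_state()["ee_pos"]); n=frame(PSI,.44).apply([0,0,1]); z=float((e-p)@n)-4; say("touch",r,"z",z)
z=z+0.4
p,q=pk(X,10,z,-1.5); r=bot.servo_line(p,q,speed=50,until_force=20); say("y10",r)
p,q=pk(X,-1,z,-1.5); r=bot.servo_line(p,q,speed=20,until_force=12); e=np.array(bot.read_state()["ee_pos"])
L=frame(PSI,.44).inv().apply(e-p); say("end",r,"lip at y",-1+L[1],"z",z,L.round(1))
for n in("top","side"):
    c=bot.read_camera(n); Q,m=balls(c); print(n,m.sum(),Q.mean(0).round(1) if len(Q) else 0, len(Q))
    cv2.imwrite(f"pics/in_{n}.png",cv2.resize(c["image"][130:280,100:300],(800,600),interpolation=cv2.INTER_CUBIC))
E
```

```text
above 13.59 [ 0.6  0.2 -1.1] 13.3
touch True z -0.3881857131173567 14.78 [-0.1 -3.5  4.9] 13.2
y10 False 15.77 [ 0.6 -2.4  2.4] 13.2
end True lip at y 3.701574760989347 z 0.011814286882643299 [0.1 4.7 0.3] 16.18 [-0.8  1.7  5.2] 12.8
top 0 0 0
side 53 [ 3.2 12.3 17. ] 28
```

View pics/in_side.png

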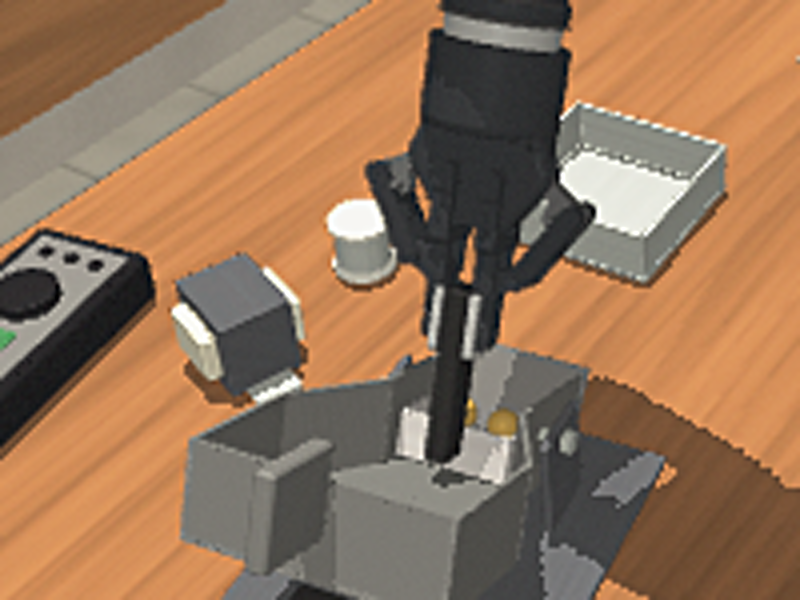

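The side view shows the scoop in the pocket with balls visible at (470,412) and (503,422), the latter on the robot side. It stopped 3.7 mm short of the wall. I'll measure the cluster positions.

Run:
```python
from h import *
c=bot.read_camera("side"); Q,m=balls(c); L=frame(PSI,.44).inv().apply(cloud(c).reshape(-1,3)-H).reshape(384,512,3)-[0,-50,-30]
n,l,st,ce=cv2.connectedComponentsWithStats(m.astype(np.uint8))
eye=frame(PSI,.44).inv().apply(np.array(c["eye"])-H)-[0,-50,-30]
for i in range(1,n):
    q=L[l==i]
    if len(q)<4: continue
    # sphere centre fit with r=10
    from scipy.optimize import least_squares
    d=(q.mean(0)-eye); d/=np.linalg.norm(d)
    r=least_squares(lambda v:np.linalg.norm(q-v,axis=1)-10,q.mean(0)+8*d)
    print(len(q),ce[i],q.mean(0).round(1),"centre",r.x.round(1),r.cost.round(2),"xr",q.min(0).round(0),q.max(0).round(0))
```

```text
13 [217.23076923 233.        ] [20.4 10.8 12.9] centre [28.7 10.2 10.6] 4.7 xr [19.  6.  6.] [23. 16. 20.]
41 [225.09756098 235.26829268] [-2.  14.4 14.2] centre [-0.2  8.6  9.8] 40.7 xr [-9.  7.  7.] [ 7. 20. 20.]
```

Run:
```python
from h import *
X=3.5; a=np.radians(15)
for s,th,g in [(8,5,4),(18,12,5),(28,20,6),(38,28,7)]:
    p,q=pk(X,g-s*np.sin(a),s*np.cos(a),th); bot.servo_line(p,q,speed=40); say(s)
for y,z,th in [(8,50,38),(15,66,45)]:
    p,q=pk(X,y,z,th); bot.servo_line(p,q,speed=45); say(z)
p,q=pk(X,15,66,45); bot.servo_line(p+[0,0,70],q,speed=150); say("up")
c=bot.read_camera("top"); d=bot.read_camera("side")
cv2.imwrite("pics/lift.png",np.hstack([cv2.resize(x,(400,400),interpolation=cv2.INTER_CUBIC) for x in (c["image"][130:250,130:250],d["image"][150:280,140:270])]))
```

```text
8 16.68 [-0.2  1.1 -1.4] 12.8
18 17.03 [-0.1 -0.5 -2. ] 12.9
28 17.4 [-0.4  0.8 -1.9] 13.4
38 17.74 [ 0.6 -0.5 -1.5] 13.4
50 18.29 [ 0.3 -0.4 -1.5] 13.6
66 18.65 [ 0.1  0.7 -1.4] 13.0
up 19.27 [-0.1  0.3 -1.5] 13.4
```

View pics/lift.png

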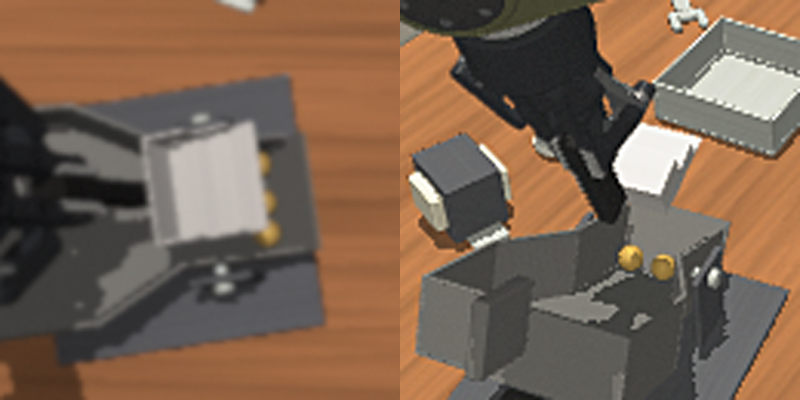

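All three balls are still in the pocket, abreast: (262,160), (268,200) and (266,233) in the left crop. The pan is empty because the lip stopped only about 4 mm under them. I measure them and try again with a firmer push.

```bash
cat >> h.py <<'E'
from scipy.optimize import least_squares
def fitballs():
    for n in("top","side"):
        c=bot.read_camera(n); Q,m=balls(c); L=frame(PSI,.44).inv().apply(cloud(c).reshape(-1,3)-H).reshape(384,512,3)-[0,-50,-30]
        k,l,st,ce=cv2.connectedComponentsWithStats(m.astype(np.uint8),connectivity=4)
        eye=frame(PSI,.44).inv().apply(np.array(c["eye"])-H)-[0,-50,-30]
        for i in range(1,k):
            q=L[l==i]
            if len(q)<8: continue
            d=q.mean(0)-eye; d/=np.linalg.norm(d)
            r=least_squares(lambda v:np.linalg.norm(q-v,axis=1)-10,q.mean(0)+7*d)
            print(n,len(q),ce[i].round(0),"centre",r.x.round(1),"x",q[:,0].min().round(0),q[:,0].max().round(0))
E
python3 - <<'E'
from h import *
p,q=pk(3.5,85,85,-1.5); bot.servo_line(p,q,speed=200); fitballs(); say()
E
```

```text
side 50 [214. 233.] centre [28.7  8.2  9.4] x 19.0 40.0
side 45 [225. 236.] centre [-0.   8.8  9.1] x -9.0 6.0
20.43 [-0.2  0.  -0.7] 12.9
```

The side wall fronts block the outer balls (x is about 28.7, 0 and -23), so I push harder from the centred offset to herd them inward.

```bash
cat >> h.py <<'E'
def lipat(X,yaw=0): # lip pose in the pocket frame from TCP
    s=bot.read_state(); fr=rot(s["tool_rot"])*R.from_matrix(np.array([[0,1,0],[1,0,0],[0,0,-1.]])).inv()
    return (frame(PSI,.44).inv().apply(np.array(s["ee_pos"])-fr.apply(GRIP-LIP)-H)-[0,-50,-30]).round(1)
E
python3 - <<'E'
from h import *
bot.move_gripper(5,110)
X=3.0
bot.servo_line(*pk(X,52,12,-1.5),speed=150)
bot.servo_line(*pk(X,52,.4,-1.5),speed=50)
bot.servo_line(*pk(X,10,.4,-1.5),speed=70); say("y10",lipat(X))
for k,(x,y) in enumerate([(3,-1),(4.2,-1),(2,-1),(4.2,-1),(2,-1),(3,-1)]):
    r=bot.servo_line(*pk(x,y,.4,-1.5),speed=20,until_force=28); say(k,r,lipat(X))
    if not r and k==0: break
E
```

```text
y10 [ 3.  10.   0.4] 22.46 [ 0.7 -0.  -1.7] 12.7
0 False [ 3.2 -0.   0.7] 23.16 [-2.2  5.4  6.7] 12.8
```

Run:
```python
from h import *
X=3.0; a=np.radians(15)
for s,th,g in [(4,1,.3),(10,7,.5),(18,13,.8),(28,21,1),(38,28,1.5),(46,34,2)]:
    p,q=pk(X,g-s*np.sin(a),s*np.cos(a),th); r=bot.servo_line(p,q,speed=35,until_force=45); say(s,r)
for y,z,th in [(-4,56,41),(8,68,47)]:
    p,q=pk(X,y,z,th); bot.servo_line(p,q,speed=40); say(z)
bot.servo_line(p+[0,0,70],q,speed=150); bot.dwell(.3)
c=bot.read_camera("top"); d=bot.read_camera("side"); say("up")
cv2.imwrite("pics/lift2.png",np.hstack([cv2.resize(x,(400,400),interpolation=cv2.INTER_CUBIC) for x in (c["image"][130:250,130:250],d["image"][150:280,140:270])]))
```

```text
4 False 23.43 [-0.8  2.6  1.1] 13.0
10 False 23.82 [-0.5  3.   1.1] 12.8
18 False 24.15 [0.7 2.7 1.2] 12.2
28 False 24.52 [-1.2  2.7  0.4] 12.6
38 False 24.83 [ 0.1 -0.5 -1.7] 12.6
46 False 25.12 [ 1.  -0.5 -2.4] 13.2
56 25.5 [-0.6  0.1 -2.5] 13.0
68 25.98 [ 0.3 -0.1 -2.2] 12.7
up 27.0 [-0.8 -0.4 -2.6] 12.8
```

View pics/lift2.png

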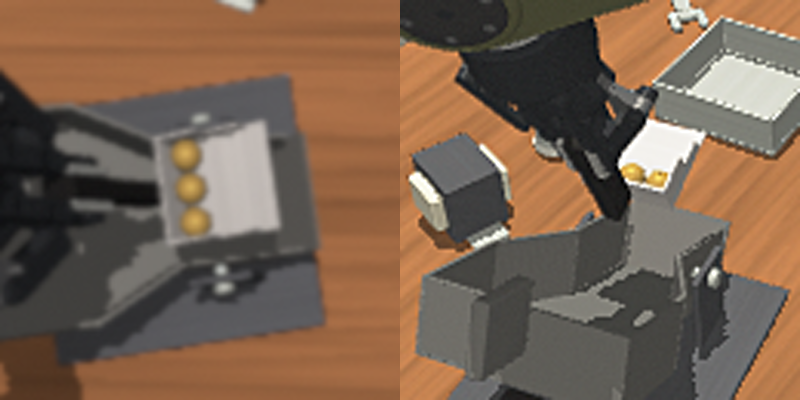

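All three balls lie in the pan against its back wall: (186,155), (191,188) and (195,222). Now I carry them to the tray and pour.

Run:
```python
from h import *
D=np.radians; P3=D(3); T0=.44-D(47)
bot.servo_line(*scoop([560,-20,190],D(6),T0,1),speed=150); say("mid")
bot.servo_line(*scoop([603,-125,150],P3,T0,1),speed=130); say("over")
bot.servo_line(*scoop([603,-125,90],P3,T0,1),speed=100)
for t,z in [(-.1,65),(.1,52),(.25,48),(.4,46),(.6,46),(.75,48)]:
    bot.servo_line(*scoop([603,-125,z],P3,t,1),speed=60); say(t)
bot.dwell(.5)
for t,z in [(.75,110),(.1,140)]: bot.servo_line(*scoop([603,-110,z],P3,t,1),speed=150)
bot.servo_line(*scoop([520,-110,150],P3,0,1),speed=200)
c=bot.read_camera("top"); W=cloud(c); I=cv2.cvtColor(c["image"],cv2.COLOR_BGR2HSV).astype(int)
m=(I[...,0]>15)&(I[...,0]<28)&(I[...,1]>120)&(W[...,2]>12)&(W[...,2]<60)&(abs(W[...,0]-603)<120)&(abs(W[...,1]+160)<120)
k,l,st,ce=cv2.connectedComponentsWithStats(m.astype(np.uint8))
for i in range(1,k):
    if st[i,4]>8: print(st[i,4],W[l==i].mean(0).round(0),W[l==i].max(0).round(0),W[l==i].min(0).round(0))
P=W.reshape(-1,3);J=c["image"].reshape(-1,3).astype(int)
k=(np.linalg.norm(P[:,:2]-[604,-160],axis=1)<100)&(P[:,2]>33)&(P[:,2]<45)&(J.max(1)-J.min(1)<40); print("tray",[np.round(v,1) for v in cv2.minAreaRect(P[k,:2].astype(np.float32))])
say("out")
```

```text
mid 27.79 [-0.4 -0.1 -2.3] 12.5
over 28.88 [-0.4 -0.5 -2.3] 13.1
-0.1 30.11 [ 0.5  0.  -1.9] 12.7
0.1 30.57 [-0.4 -0.4 -1.2] 12.8
0.25 30.98 [-0.1 -0.5 -0.3] 12.6
0.4 31.42 [-1.   0.6 -1.2] 12.5
0.6 31.97 [-0.7  0.7 -0.8] 12.7
0.75 32.42 [-0.5  0.8 -1.1] 12.6
26 [ 625. -189.   20.] [ 632. -182.   24.] [ 618. -194.   16.]
26 [ 604. -192.   20.] [ 611. -187.   23.] [ 599. -199.   17.]
29 [ 584. -192.   20.] [ 591. -185.   23.] [ 577. -197.   16.]
tray [array([ 603.1, -161.2]), array([125.7, 125. ]), np.float64(3.3)]
out 34.91 [-0.1  0.5 -1.4] 12.7
```

All three balls are in the tray and the tray is unmoved. Now I put the scoop back.

Run:
```python
from h import *
g=lambda z:scoop([428.5,-248,z],np.radians(3),0,1)
bot.servo_line(*g(120),speed=200); bot.servo_line(*g(10),speed=120)
r=bot.servo_line(*g(-5),speed=15,until_force=4); say("down",r,bot.read_state()["ee_pos"])
bot.move_gripper(45); bot.dwell(.2)
p,q=g(0); bot.servo_line([p[0],p[1],260],q,speed=150)
bot.move_to([199,-513,250],q) if bot.ik([199,-513,250],q) is not None else bot.move_joints([-1.268,.3,1.521,0,1.321,-.067])
bot.dwell(.2); say()
for n in("top","side"):
    c=bot.read_camera(n);P=cloud(c).reshape(-1,3);I=c["image"].reshape(-1,3).astype(int);sat=I.max(1)-I.min(1)
    h=(np.linalg.norm(P[:,:2]-[424,-170],axis=1)<40)&(P[:,2]>40)&(sat<40)
    s=(np.linalg.norm(P[:,:2]-[427,-215],axis=1)<60)&(P[:,2]>-5)&(P[:,2]<32)&(I.min(1)>130)&(sat<40)
    Q=P[s]; f=Q[(Q[:,2]<8)]; A=np.c_[f[:,:2],np.ones(len(f))]
    print(n,"handle",P[h].mean(0).round(1),P[h].max(0).round(1),"pan",[np.round(v,1) for v in cv2.minAreaRect(Q[:,:2].astype(np.float32))],"slope",np.linalg.lstsq(A,f[:,2],rcond=None)[0][:2].round(3),"z",np.median(f[:,2]))
```

```text
down True [ 424.54230303 -171.02744987   91.49002781] 37.63 [-0.4  1.4  4.9] 12.7
41.23 [-0.4 -0.6  0.5] 45.0
top handle [ 425.  -167.9   97.6] [ 431.5 -158.6  112.2] pan [array([ 426.7, -215.7]), array([68.4, 65.9]), np.float64(2.5)] slope [-0.002  0.011] z 0.5340540892938179
side handle [ 422.2 -163.5   80.4] [ 431.1 -154.6  111.5] pan [array([ 427.3, -214.5]), array([69. , 69.6]), np.float64(1.5)] slope [-0.013  0.063] z 0.7068202992361989
```

The scoop stands flat in its original place and the arm is clear.

```bash
python3 -c "
from rig import bot
print(bot.finish_job())"
```

```text
the job is handed in; nothing more can be done
None
```

I handed the job in at about 41 s on the robot's clock. At my last measurements the bin was up at its stop, all three balls were in the tray, and the scoop was standing flat on the bench. I made no final check on the spool, transformer and screwdriver, but no planned move went near them. `finish_job()` returned no verdict.

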